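# Find the stand base that rocks and set it aside

## Robot

A 7-joint arm with a two-finger parallel gripper is mounted at the origin on the work surface. World frame = base frame: x ahead of the robot, y to its left, z up, the work surface at z = 0. Lengths are in m, angles in rad, forces in N, time in s.
With the tool pointing down it reaches from about 0.35 to 0.9 m from the base axis. Payload 7.2 kg.
Tool frame: the origin (TCP) lies between the finger pads; the fingertips stand 19 mm ahead of it and the grasp point (between the pads) is the TCP; z points along the fingers, x is the direction in which the jaws open and shut, and the axes are right-handed (so a half turn about z gives the same grasp; the last joint's range is limited). The gripper opens to 88 mm and grips with 3 to 60 N. Pads are 20 mm wide; open, the fingers measure 115 mm over their backs; the gripper's body (75 mm by 178 mm) begins 61 mm behind the grasp point.
Start: joints at [-1.261, 0.411, -0.013, 1.596, 0.006, 1.134, -0.082], TCP at [0.231, 0.581, 0.242] pointing down, gripper open.
Joint ranges: [-2.95, 2.95], [-0.29, 1.99], [-1.47, 1.44], [0.14, 2.54], [-1.03, 4.17], [0.13, 1.85], [-2.86, 2.86]. Speed limits (rad/s): [2.39, 2.39, 3.01, 3.01, 3.14, 3.14, 3.14].

## Interface

Orientations are given as [roll, pitch, yaw] about the fixed x, y, z axes, in that order (R = Rz(yaw) Ry(pitch) Rx(roll)).
In Python, from bench import ctrl gives the robot as it stands.
- The arm moves only by the tool arm_command, never from a script. Its argument "targets" is a list of rows, each a list of 6 numbers: the shift along the world's x, y, z scaled (see below), then the turn, a rotation vector about the world's x, y, z scaled (see below). In form: [[dx, dy, dz, wx, wy, wz], ...]. A call has 1 to 20 rows; each row is the pose to reach, as a shift and turn from the pose commanded when the call began; what a row does not reach only later rows make up. The controller multiplies each number of a shift by 150 mm and each number of a turn by 45 degrees. A row lasts 1/10 s, in which the tool goes at most 50 mm and 8.59 degrees, less where a joint would pass 70% of its speed; a pose out of reach is approached as far as the arm can. A call with a number of a shift or a turn outside -1 to 1 is refused whole. A call with a gripper value outside its range is refused whole. "jaw" is the closure, from -1 (fully open) to 1 (shut), set as the call begins (left out, the last holds). The fingers move at their own pace and stop on an object; "newtons" is the grip in N (left out, the last holds). Time passes only in rows, so rows that repeat a pose let the fingers close. It gives the time, the measured TCP pose, the force and the opening at its end, in the units of the state.
- ctrl.get_obs(): the state, without advancing time (a new reading comes with each control period).
- ctrl.read_camera(name): name is "side" or "top"; returns a dict with "pixels" (384x512x3 uint8, red, green, blue), "range_z" (384x512 float32, m along the optical axis (not along the pixel's ray), 0 where there is no reading), "fx", "fy", "cx", "cy" (pixels), "k1" (the pictures are not rectified: a ray, as slopes to the right and down, at radius r is drawn at 1 + k1 r^2 times it, then the intrinsics apply), "R" (3x3) and "t" (3): a world point X has camera coordinates R X + t. Camera axes: x right, y down, z forward; pixel columns grow to the right and rows downward; lengths in m; the calibration is good to about 2 mm. A picture is of the moment at which its call begins.
- ctrl.hand_in(): hands the job in, once; it reports no verdict.
The state is a dict: "clock": time; "joint_positions": joint angles; "joint_vel": joint speeds; "joint_torque": joint torques, N m; "ee_pos": TCP position; "eef_rot": TCP orientation; "wrist_force": force on the tool from outside, world axes, zero at the start; "torque": the same for the moment, N m; "gripper_width": finger opening in m.
Only numpy, scipy, OpenCV 4.12 (cv2) and the standard library are available. Lean on these libraries where they do the work, as an engineer would, in place of code of your own. Each camera call takes 0.05 s, during which the arm holds its last target. There are 200 camera calls.

## Task

One of the two blue stand bases on the steel plate rocks on its feet. Press down on their corners one after another until you feel which one tips under the finger, then lift that base off and set it down gently, standing on its feet, in the grey tray. Leave the sound base where it stands on the steel plate.

Things in the scene. Friction and masses are not known exactly. Their poses are not given: they have to be found in the camera images.
- station: Flat steel plate, fixed, 300 (x) x 400 (y) x 30 mm; origin at the centre of its underside, upper face at z = 30 mm. +x is the side away from the robot. A flat rule lies along its near (-x) edge, a small jar near a far corner. Column of the lamp: 16 mm thick at x = 130, y = 0 mm.
- lamp (a point): Middle of the underside of the LED lamp bar fixed over the steel plate: bar 36 mm wide, 360 mm long along the station's y, about 20 mm thick, 240 mm above the steel face. A bar arm leads from its middle back (+x) to the column. It blocks an upright gripper over the bases' posts: reach under it from the robot's side with the tool tilted about 30 degrees.
- base_a_mid (a point): Blue square base, 0.4 to 0.8 kg: plate 110 x 110 x 8 mm, upper face 18 mm above its support, on four rubber feet 14 mm across, 43 mm either way from centre in x and y, a flat screw head above each. Central round post 30 mm across, 36 mm high (top 54 mm above support). This point: on the post's axis, 27 mm above the support; z up, x and y along the plate's edges.
- base_b_mid (a point): The other base: same look, sizes, point and axes. Either may be the bad one: the 4 mm pad of one foot, at any corner, is gone, unseen from above. It stands level on three feet; pressed with over 1 N above the bad foot, that corner goes down 4 mm (tips 0.065 rad) and comes back when released. A sound base does not give under 5 N above any foot.
- tray: Fixed grey open tray, empty, 230 x 230 x 45 mm high outside, walls and floor 5 mm thick; origin at the centre of its underside, axes parallel to its sides.
Mind the look-alikes: they are no part of the job. What is shaped like the part that bears base_b_mid but pink is not meant. What is shaped like the part that bears base_a_mid but orange is not meant.

How it is judged:
On the way:
1. the bad base is pressed with the fingers over its bad corner, while it stands in its place on the steel plate, so that it tips onto the short foot (angle between base_b_mid's own z axis and vertical between 0.035 and 0.12 rad and contact force between the fingers and base_b above 1 N and z of base_b_mid in the frame of station below 0.0595 m and distance of base_b_mid from where it was at the start of the episode below 0.03 m), for 0.1 s.
At the end, for the whole second after the job is handed in: The base that rocks stands on its feet on the tray's floor (its centre within 60 mm of the tray's middle in each direction, less than 0.1 rad from upright), at rest; the sound base stands level on the steel plate within 30 mm of where it was (x of base_b_mid in the frame of tray between -0.06 and 0.06 m and y of base_b_mid in the frame of tray between -0.06 and 0.06 m and z of base_b_mid in the frame of tray below 0.037 m and angle between base_b_mid's own z axis and vertical below 0.1 rad and linear speed of base_b below 0.02 m/s and distance of base_a_mid from where it was at the start of the episode below 0.03 m and angle between base_a_mid's own z axis and vertical below 0.03 rad); the robot touches nothing.
It fails at once if the base is dropped into the tray (faster than 0.7 m/s low over it) (linear speed of base_b above 0.7 m/s and horizontal distance between base_b_mid and tray below 0.1 m and height (world z) of base_b_mid below 0.09 m).
It fails at once if the sound base is lifted off the steel plate (z of base_a_mid in the frame of station above 0.075 m).
It also fails if it takes over 72 s, if anything falls off the work surface, if the arm or the gripper's body presses on something with over 40 N, if the wrist force passes 120 N, or if a joint passes its speed limit or range.

## Working session

There is one attempt and no reset: what is moved stays moved. The work goes in short steps, Python scripts to look and compute and a tool call to move; the robot and the scene stay as the last step left them, time stands still between calls to the robot, and variables do not carry over. Pictures are saved under pics/ and viewed, about 8 in all and at most 12, crops included, and the job is handed in when it is done.

Besides the shell and the picture viewer there is one more tool, called as name(argument=value, ...), one argument or row to a line, values as JSON. arm_command: Moves the arm, as the interface text tells. Shifts and turns lie within -1 to 1; 1 stands for 150 mm of shift or 45 degrees of turn. Its arguments: {"type":"object","properties":{"targets":{"type":"array","items":{"type":"array","items":{"type":"number","minimum":-1,"maximum":1}}},"jaw":{"type":"number"},"newtons":{"type":"number"}},"required":["targets"]}

```bash
ls; mkdir -p pics
cat > h.py <<'E'
import numpy as np, cv2, pickle
from bench import ctrl
def grab(n, save=None):
    c=ctrl.read_camera(n)
    if save: cv2.imwrite(f'pics/{save}.png',c['pixels'][:,:,::-1])
    return c
def world(c):
    h,w=c['range_z'].shape
    u,v=np.meshgrid(np.arange(w),np.arange(h))
    K=np.array([[c['fx'],0,c['cx']],[0,c['fy'],c['cy']],[0,0,1.]])
    p=cv2.undistortPoints(np.stack([u,v],-1).reshape(-1,1,2).astype(np.float64),K,np.array([c['k1'],0,0,0.])).reshape(h,w,2)
    z=c['range_z'].astype(float)
    X=np.dstack([p[...,0]*z,p[...,1]*z,z])
    W=(X-np.asarray(c['t']))@np.asarray(c['R'])
    W[z==0]=np.nan
    return W
E
python3 - <<'E'
from h import *
o=ctrl.get_obs(); print({k:np.round(v,3) for k,v in o.items()})
for n in('top','side'):
    c=grab(n,n+'0'); print(n,c['fx'],c['k1'],np.round(c['R'],3).tolist(),c['t'])
    pickle.dump(c,open(n+'0.pkl','wb'))
a=[cv2.imread(f'pics/{n}0.png') for n in('top','side')]
E
```

```text
pics
{'clock': np.float64(0.0), 'joint_positions': array([-1.261,  0.412, -0.013,  1.597,  0.006,  1.134, -0.082]), 'joint_vel': array([ 0.001,  0.   , -0.002,  0.003, -0.   ,  0.001,  0.001]), 'joint_torque': array([ 1.0000e-03, -5.8796e+01,  6.4300e-01, -2.9108e+01, -5.4000e-02,
        1.8000e-02,  0.0000e+00]), 'ee_pos': array([0.23 , 0.58 , 0.241]), 'eef_rot': array([3.141e+00, 2.000e-03, 1.193e+00]), 'wrist_force': array([0.63 , 0.176, 0.182]), 'torque': array([ 0.027, -0.001, -0.01 ]), 'gripper_width': np.float64(0.088)}
top 435.28708053882684 -0.04458573960718947 [[0.018, -1.0, -0.006], [-0.996, -0.017, -0.093], [0.093, 0.008, -0.996]] [-0.03028664  0.44942437  1.12272622]
side 450.106900049836 -0.1725621727417346 [[0.997, -0.074, 0.001], [-0.054, -0.729, -0.682], [0.051, 0.68, -0.731]] [-0.43530723  0.13036839  1.13098182]
```

View pics/top0.png

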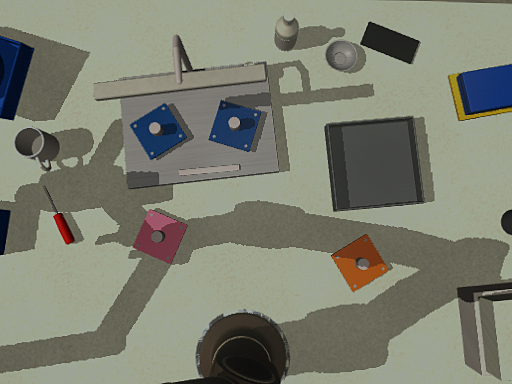

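View pics/side0.png

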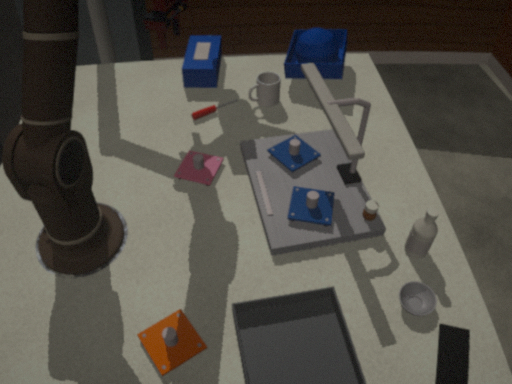

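Top view: the two blue bases on the plate are at (155,130) and (235,125). The pink one at (158,237) and the orange one at (362,263) are look-alikes off the plate. The tray is at (376,163), the lamp bar runs along row ~80, and the rule is at (208,170). Next I'll measure these.

```bash
cat > meas.py <<'E'
from h import *
def bases(c):
    W=world(c); hsv=cv2.cvtColor(c['pixels'],cv2.COLOR_RGB2HSV)
    m=((hsv[...,0]>100)&(hsv[...,0]<125)&(hsv[...,1]>120)&(W[...,2]>.03)&(W[...,2]<.07)).astype(np.uint8)
    n,l,s,ce=cv2.connectedComponentsWithStats(m)
    out=[]
    for i in range(1,n):
        if s[i,4]<250: continue
        P=W[l==i]; z=np.median(P[:,2]); P=P[abs(P[:,2]-z)<.006]
        r=cv2.minAreaRect((P[:,:2]*1000).astype(np.float32))
        out.append((ce[i].round(),s[i,4],z.round(4),np.round(r[0]),np.round(r[1]),round(r[2],1)))
    # posts: points z in .075...1
    m=((W[...,2]>.074)&(W[...,2]<.095)).astype(np.uint8)
    n,l,s,ce=cv2.connectedComponentsWithStats(m)
    for i in range(1,n):
        if 25<s[i,4]<900:
            P=W[l==i]; print(' post?',ce[i].round(),s[i,4],'med',np.median(P,0).round(4),'mn',P.min(0).round(3),'mx',P.max(0).round(3))
    return out
if __name__=='__main__':
    for n in('top','side'):
        c=pickle.load(open(n+'0.pkl','rb')); print(n)
        for b in bases(c): print(b)
    c=pickle.load(open('top0.pkl','rb')); W=world(c)
    def rect(name,box,z0,z1):
        x0,y0,x1,y1=box; P=W[y0:y1,x0:x1].reshape(-1,3); P=P[(P[:,2]>z0)&(P[:,2]<z1)]
        r=cv2.minAreaRect((P[:,:2]*1000).astype(np.float32)); print(name,len(P),np.median(P[:,2]).round(4),np.round(r[0]),np.round(r[1]),round(r[2],1))
    rect('plate',(110,60,300,200),.024,.036)
    rect('lamp',(85,55,280,105),.26,.34)
    rect('arm',(160,30,190,70),.2,.34)
    rect('trayrim',(315,105,435,220),.037,.052)
    rect('trayfloor',(335,125,410,200),-.005,.015)
    print('table',np.nanmedian(W[290:330,120:180,2]), 'rule',W[170,208])
    im=c['pixels'][85:195,110:300,::-1]; cv2.imwrite('pics/crop0.png',cv2.resize(im,None,fx=4,fy=4,interpolation=cv2.INTER_CUBIC))
E
python3 meas.py
```

```text
top
 post? [286.  36.] 86 med [ 0.8256 -0.0973  0.0863] mn [ 0.82  -0.13   0.074] mx [ 0.853 -0.072  0.095]
 post? [16. 83.] 402 med [0.6946 0.5965 0.0842] mn [0.602 0.565 0.074] mx [0.795 0.628 0.095]
 post? [ 1. 67.] 42 med [0.7388 0.6438 0.0787] mn [0.714 0.64  0.074] mx [0.768 0.651 0.089]
 post? [249.  64.] 26 med [ 0.7539 -0.0044  0.0765] mn [ 0.75  -0.019  0.074] mx [0.76  0.007 0.08 ]
 post? [234. 122.] 113 med [0.5986 0.0292 0.0843] mn [0.584 0.016 0.075] mx [0.613 0.044 0.089]
 post? [155. 128.] 121 med [0.5808 0.2289 0.0846] mn [0.568 0.215 0.074] mx [0.597 0.244 0.089]
 post? [ 30. 143.] 362 med [0.5389 0.5459 0.0856] mn [0.486 0.508 0.074] mx [0.578 0.589 0.095]
 post? [482. 324.] 860 med [ 0.1144 -0.5782  0.0894] mn [-0.011 -0.666  0.074] mx [ 0.198 -0.562  0.095]
 post? [243. 343.] 193 med [ 0.0612 -0.0045  0.0792] mn [ 0.014 -0.071  0.074] mx [0.074 0.066 0.095]
(array([ 6., 67.]), np.int32(515), np.float64(0.0633), array([755., 641.]), array([ 47., 118.]), 82.3)
(array([18., 94.]), np.int32(280), np.float64(0.0617), array([701., 595.]), array([  8., 198.]), 72.5)
(ar
[... 1413 characters left out ...]
 med [ 0.832  -0.1215  0.0864] mn [ 0.819 -0.131  0.075] mx [ 0.873 -0.084  0.095]
(array([200.,  75.]), np.int32(309), np.float64(0.0513), array([313., 640.]), array([ 12., 112.]), 86.8)
(array([293., 155.]), np.int32(705), np.float64(0.0468), array([581., 227.]), array([109., 107.]), 32.8)
(array([311., 207.]), np.int32(1019), np.float64(0.0465), array([599.,  28.]), array([110., 107.]), 73.7)
plate 10112 0.031 [606. 130.] [300. 401.] 7.6
lamp 3248 0.2897 [654. 136.] [ 75. 361.] 8.0
arm 311 0.2905 [699. 142.] [82. 16.] 7.4
trayrim 845 0.0451 [ 509. -336.] [231. 231.] 6.2
trayfloor 5566 0.0061 [ 516. -340.] [202. 205.] 0.9
table 0.00045284174319739615 rule [0.48243523 0.09679179 0.03367461]
```

View pics/crop0.png

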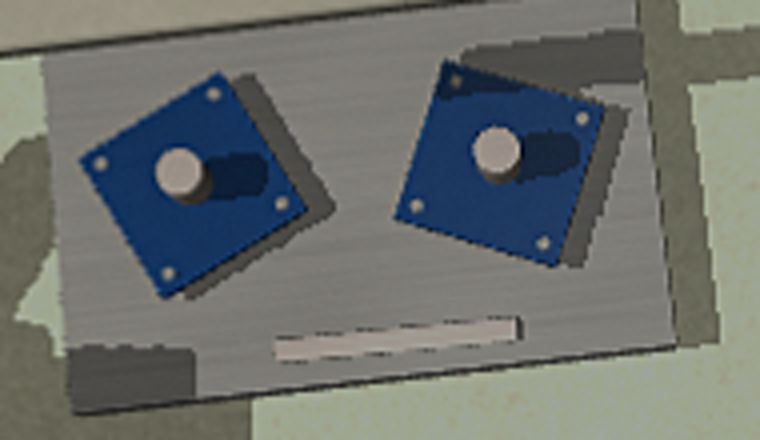

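Two blue bases stand on the plate and are the only candidates. L is at px (155,130), world (0.5815, 0.228). R is at px (235,125), world (0.599, 0.029). Both plate tops are at z≈0.048 and measure 110 × 110 mm, as stated. The pink (158,237) and orange (362,263) ones are off the plate and the wrong colour. Next is the rotation needed for the tilted tool.

Run:
```python
from h import *
from scipy.spatial.transform import Rotation as R
o=ctrl.get_obs(); h=np.radians(7.6); t=np.radians(30)
R0=R.from_euler('xyz',o['eef_rot'])
z=np.array([np.sin(t)*np.cos(h),np.sin(t)*np.sin(h),-np.cos(t)]); x=np.array([-np.sin(h),np.cos(h),0]); y=np.cross(z,x)
Rt=R.from_matrix(np.c_[x,y,z]); v=(Rt*R0.inv()).as_rotvec(degrees=True); print(v, v/45, Rt.as_euler('xyz'))
```

```text
[ -3.62403003 -30.0974434   28.59081541] [-0.080534   -0.66883208  0.63535145] [2.61799388e+00 2.22044605e-16 1.70344135e+00]
```

arm_command(
  targets=[
    [0.7,-1,0,-0.08,-0.67,0.635],
    [0.7,-1,0,-0.08,-0.67,0.635],
    [0.7,-1,0,-0.08,-0.67,0.635],
    [0.7,-1,0,-0.08,-0.67,0.635],
    [0.7,-1,0,-0.08,-0.67,0.635],
    [0.7,-1,0,-0.08,-0.67,0.635],
  ],
  jaw=1,
  newtons=20,
)

```text
clock: 0.7
ee_pos: [0.3341, 0.4295, 0.2407]
eef_rot: [2.617, 0.0, 1.708]
wrist_force: [-0.2, 1.3, 0.1]
gripper_width: 0.0433
```

arm_command(
  targets=[
    [0.9,-1,-0.6,0,0,0],
    [0.9,-1,-0.6,0,0,0],
    [0.9,-1,-0.6,0,0,0],
    [0.9,-1,-0.6,0,0,0],
    [0.9,-1,-0.6,0,0,0],
    [0.9,-1,-0.6,0,0,0],
  ],
)

```text
clock: 1.3
ee_pos: [0.4728, 0.2778, 0.1507]
eef_rot: [2.619, -0.0, 1.696]
wrist_force: [-0.2, 0.1, -0.7]
gripper_width: 0.0006
```

arm_command(
  targets=[
    [0.33,-0.26,-0.3,0,0,0],
    [0.33,-0.26,-0.48,0,0,0],
    [0.33,-0.26,-0.48,0,0,0],
    [0.33,-0.26,-0.48,0,0,0],
    [0.33,-0.26,-0.48,0,0,0],
  ],
)

```text
clock: 1.8
ee_pos: [0.5208, 0.2427, 0.0788]
eef_rot: [2.617, -0.001, 1.703]
wrist_force: [0.2, 0.1, -1.0]
gripper_width: 0.0007
```

Run:
```python
from h import *
o=ctrl.get_obs(); print(o['ee_pos'],o['eef_rot'],o['wrist_force'])
a=grab('side');b=grab('top')
im=np.hstack([cv2.resize(a['pixels'][60:260,200:400],(400,400)),cv2.resize(b['pixels'][60:200,100:240],(400,400))])
cv2.imwrite('pics/p1.png',im[:,:,::-1])
```

```text
[0.52081215 0.24269003 0.07884309] [ 2.61744262e+00 -1.33007048e-03  1.70320865e+00] [ 0.16724225  0.07239509 -0.97359675]
```

View pics/p1.png

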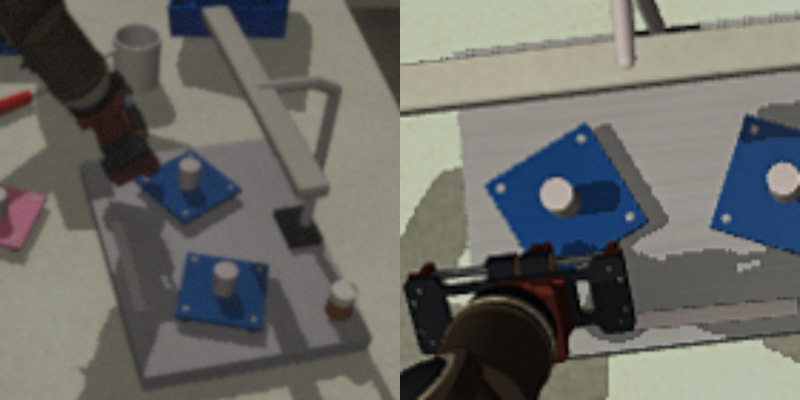

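The closed tip is over L's near corner (right panel ~(540,250)), well clear of the lamp. Pressing down in small steps.

arm_command(
  targets=[
    [0,0,-0.02,0,0,0],
    [0,0,-0.04,0,0,0],
    [0,0,-0.04,0,0,0],
    [0,0,-0.04,0,0,0],
  ],
)

```text
clock: 2.3
ee_pos: [0.5204, 0.2428, 0.0746]
eef_rot: [2.616, -0.003, 1.704]
wrist_force: [0.2, -0.7, -0.4]
gripper_width: 0.0005
```

arm_command(
  targets=[
    [0,0,-0.01,0,0,0],
    [0,0,-0.01,0,0,0],
    [0,0,-0.01,0,0,0],
  ],
)

```text
clock: 2.6
ee_pos: [0.5201, 0.242, 0.0723]
eef_rot: [2.617, -0.002, 1.704]
wrist_force: [0.8, 0.3, -0.2]
gripper_width: 0.0005
```

arm_command(
  targets=[
    [0,0,-0.01,0,0,0],
    [0,0,-0.01,0,0,0],
    [0,0,-0.01,0,0,0],
  ],
)

```text
clock: 2.9
ee_pos: [0.52, 0.2418, 0.0705]
eef_rot: [2.618, -0.002, 1.704]
wrist_force: [0.4, -0.4, 0.2]
gripper_width: 0.0006
```

arm_command(
  targets=[
    [0,0,-0.007,0,0,0],
    [0,0,-0.007,0,0,0],
    [0,0,-0.007,0,0,0],
  ],
)

```text
clock: 3.2
ee_pos: [0.5202, 0.2419, 0.0698]
eef_rot: [2.617, -0.002, 1.704]
wrist_force: [-1.5, -0.4, 3.4]
gripper_width: 0.0003
```

arm_command(
  targets=[
    [0,0,-0.007,0,0,0],
    [0,0,-0.007,0,0,0],
    [0,0,-0.007,0,0,0],
  ],
)

```text
clock: 3.5
ee_pos: [0.5203, 0.2419, 0.0693]
eef_rot: [2.616, -0.002, 1.704]
wrist_force: [-6.9, -2.0, 12.4]
gripper_width: 0.0007
```

Contact was at z≈0.070 and the force rose stiffly to 12 N, so L's near corner is sound. On to the other L corners.

arm_command(
  targets=[
    [0,0,0.08,0,0,0],
    [0.493,0.303,0.08,0,0,0],
    [0.493,0.303,0.08,0,0,0],
    [0.493,0.303,0.08,0,0,0],
    [0.493,0.303,0.04,0,0,0],
    [0.493,0.303,0.014,0,0,0],
    [0.493,0.303,0.014,0,0,0],
    [0.493,0.303,0.014,0,0,0],
    [0.493,0.303,0.014,0,0,0],
  ],
)

```text
clock: 4.4
ee_pos: [0.5935, 0.2873, 0.0706]
eef_rot: [2.618, -0.002, 1.705]
wrist_force: [0.5, -0.0, 0.2]
gripper_width: 0.0002
```

arm_command(
  targets=[
    [0,0,-0.007,0,0,0],
    [0,0,-0.007,0,0,0],
    [0,0,-0.007,0,0,0],
  ],
)

```text
clock: 4.7
ee_pos: [0.5938, 0.2874, 0.0698]
eef_rot: [2.617, -0.002, 1.704]
wrist_force: [-2.9, 0.0, 4.4]
gripper_width: 0.0004
```

arm_command(
  targets=[
    [0,0,-0.007,0,0,0],
    [0,0,-0.007,0,0,0],
    [0,0,-0.007,0,0,0],
  ],
)

```text
clock: 5.0
ee_pos: [0.5939, 0.2875, 0.0694]
eef_rot: [2.616, -0.002, 1.704]
wrist_force: [-7.3, -2.6, 12.6]
gripper_width: 0.0005
```

L's corner at 78° is sound too. Next: the far corner at 348°, then 258°.

arm_command(
  targets=[
    [0,0,0.08,0,0,0],
    [0.313,-0.48,0.08,0,0,0],
    [0.313,-0.48,0.08,0,0,0],
    [0.313,-0.48,0.08,0,0,0],
    [0.313,-0.48,0.04,0,0,0],
    [0.313,-0.48,0.014,0,0,0],
    [0.313,-0.48,0.014,0,0,0],
    [0.313,-0.48,0.007,0,0,0],
    [0.313,-0.48,0.007,0,0,0],
    [0.313,-0.48,0.007,0,0,0],
  ],
)

```text
clock: 6.0
ee_pos: [0.641, 0.2155, 0.0699]
eef_rot: [2.617, -0.002, 1.704]
wrist_force: [-0.2, -1.0, 2.9]
gripper_width: 0.0005
```

arm_command(
  targets=[
    [0,0,-0.007,0,0,0],
    [0,0,-0.007,0,0,0],
    [0,0,-0.007,0,0,0],
  ],
)

```text
clock: 6.3
ee_pos: [0.6411, 0.2155, 0.0694]
eef_rot: [2.616, -0.002, 1.704]
wrist_force: [-5.7, -2.3, 10.6]
gripper_width: 0.0002
```

arm_command(
  targets=[
    [0,0,0.08,0,0,0],
    [-0.48,-0.313,0.08,0,0,0],
    [-0.48,-0.313,0.08,0,0,0],
    [-0.48,-0.313,0.08,0,0,0],
    [-0.48,-0.313,0.04,0,0,0],
    [-0.48,-0.313,0.014,0,0,0],
    [-0.48,-0.313,0.014,0,0,0],
    [-0.48,-0.313,0.007,0,0,0],
    [-0.48,-0.313,0.007,0,0,0],
    [-0.48,-0.313,0.007,0,0,0],
  ],
)

```text
clock: 7.3
ee_pos: [0.5689, 0.1687, 0.0697]
eef_rot: [2.617, -0.002, 1.704]
wrist_force: [-1.1, 0.0, 2.1]
gripper_width: 0.0006
```

arm_command(
  targets=[
    [0,0,-0.007,0,0,0],
    [0,0,-0.007,0,0,0],
    [0,0,-0.007,0,0,0],
  ],
)

```text
clock: 7.6
ee_pos: [0.569, 0.1684, 0.0686]
eef_rot: [2.617, -0.002, 1.704]
wrist_force: [-0.6, -0.7, 0.5]
gripper_width: 0.0002
```

L's corner at 258° gives: z=0.0686 at only 0.5 N. I'll press on until it bottoms out.

arm_command(
  targets=[
    [0,0,-0.007,0,0,0],
    [0,0,-0.013,0,0,0],
    [0,0,-0.013,0,0,0],
  ],
)

```text
clock: 7.9
ee_pos: [0.569, 0.1681, 0.0664]
eef_rot: [2.617, -0.002, 1.704]
wrist_force: [-0.1, -0.8, 0.5]
gripper_width: 0.0006
```

arm_command(
  targets=[
    [0,0,-0.007,0,0,0],
    [0,0,-0.007,0,0,0],
    [0,0,-0.007,0,0,0],
  ],
)

```text
clock: 8.2
ee_pos: [0.5691, 0.1681, 0.0658]
eef_rot: [2.617, -0.002, 1.704]
wrist_force: [-3.4, -1.5, 5.6]
gripper_width: 0.0004
```

arm_command(
  targets=[
    [0,0,-0.007,0,0,0],
    [0,0,-0.007,0,0,0],
    [0,0,-0.007,0,0,0],
  ],
)

```text
clock: 8.5
ee_pos: [0.5692, 0.1681, 0.0654]
eef_rot: [2.616, -0.002, 1.704]
wrist_force: [-6.5, -3.1, 13.4]
gripper_width: 0.0001
```

It bottomed out 4 mm lower and held 13 N, so L is the rocking base, bad corner at about (0.569, 0.168). Now lift, open and move over its post.

arm_command(
  targets=[
    [0,0,0.2,0,0,0],
    [0,0,0.42,0,0,0],
    [0.08,0.4,0.42,0,0,0],
    [0.08,0.4,0.42,0,0,0],
    [0.08,0.4,0.42,0,0,0],
    [0.08,0.4,0.42,0,0,0],
    [0.08,0.4,0.42,0,0,0],
    [0.08,0.4,0.42,0,0,0],
  ],
  jaw=-1,
)

```text
clock: 9.3
ee_pos: [0.5806, 0.2269, 0.1266]
eef_rot: [2.619, -0.001, 1.703]
wrist_force: [-0.5, -0.3, -0.4]
gripper_width: 0.0612
```

Run:
```python
from meas import *
o=ctrl.get_obs(); print(o['ee_pos'],o['gripper_width'],o['wrist_force'])
for n in ('side',):
    c=grab(n); print(bases(c))
im=cv2.resize(c['pixels'][80:260,200:400],None,fx=3,fy=3); cv2.imwrite('pics/p2.png',im[:,:,::-1])
```

```text
[0.58063245 0.22689061 0.1266247 ] 0.06119539667213604 [-0.51370827 -0.28684235 -0.36563818]
 post? [3. 5.] 41 med [-0.6479  1.35    0.0834] mn [-0.655  1.296  0.074] mx [-0.644  1.414  0.094]
 post? [101.  27.] 82 med [-0.0879  0.9921  0.0847] mn [-0.133  0.982  0.074] mx [-0.063  1.029  0.095]
 post? [293.  53.] 226 med [0.6419 0.6738 0.087 ] mn [0.603 0.604 0.074] mx [0.712 0.871 0.095]
 post? [339.  37.] 48 med [0.8416 0.819  0.0862] mn [0.822 0.805 0.074] mx [0.858 0.83  0.095]
 post? [197.  57.] 697 med [0.3004 0.7033 0.0789] mn [0.253 0.63  0.074] mx [0.371 0.883 0.085]
 post? [316.  59.] 174 med [0.7194 0.6564 0.0856] mn [0.657 0.639 0.074] mx [0.806 0.731 0.095]
 post? [330.  72.] 137 med [0.7555 0.5801 0.085 ] mn [0.712 0.563 0.074] mx [0.807 0.6   0.095]
 post? [293. 143.] 60 med [0.5757 0.225  0.0826] mn [0.566 0.213 0.074] mx [0.59  0.243 0.088]
 post? [354. 161.] 29 med [0.7321 0.1414 0.084 ] mn [0.725 0.137 0.074] mx [0.74  0.152 0.093]
 post? [312. 196.] 106 med [0.5971 0.0261 0.0821] mn [0.584 0.014 0.074] mx [0.613 0.044 0.087]
 post? [ 78. 232.] 363 med [ 0.0318 -0.057   0.0835] mn [-0.061 -0.073  0.074] mx [0.073 0.021 0.095]
 post? [422. 234.] 181 med [ 0.8313 -0.1223  0.087 ] mn [ 0.819 -0.131  0.074] mx [ 0.873 -0.08   0.095]
[(array([200.,  75.]), np.int32(311), np.float64(0.0503), array([319., 642.]), array([119.,  38.]), 12.1), (array([293., 155.]), np.int32(689), np.float64(0.0468), array([582., 227.]), array([110., 108.]), 33.2), (array([311., 207.]), np.int32(999), np.float64(0.0466), array([598.,  28.]), array([110., 107.]), 74.2)]
```

View pics/p2.png

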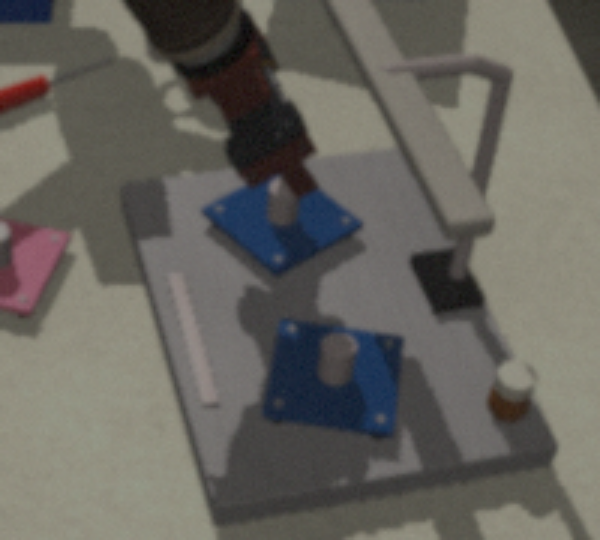

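The jaws are over L's post, and the base hasn't moved. The fingers were still opening, so I'll let them finish, then descend and grip.

arm_command(
  targets=[
    [0,0,0,0,0,0],
    [0,0,0,0,0,0],
    [0,0,0,0,0,0],
    [0,0,0,0,0,0],
    [0.005,0,-0.15,0,0,0],
    [0.005,0,-0.25,0,0,0],
    [0.005,0,-0.35,0,0,0],
    [0.005,0,-0.35,0,0,0],
    [0.005,0,-0.35,0,0,0],
  ],
)

```text
clock: 10.25
ee_pos: [0.5816, 0.2287, 0.075]
eef_rot: [2.618, -0.001, 1.705]
wrist_force: [0.6, -0.3, -0.2]
gripper_width: 0.0877
```

arm_command(
  targets=[
    [0,0,0,0,0,0],
    [0,0,0,0,0,0],
    [0,0,0,0,0,0],
    [0,0,0,0,0,0],
    [0,0,0,0,0,0],
    [0,0,0,0,0,0],
    [0,0,0,0,0,0],
    [0,0,0,0,0,0],
    [0,0,0,0,0,0],
    [0,0,0,0,0,0],
  ],
  jaw=1,
  newtons=40,
)

```text
clock: 11.25
ee_pos: [0.5814, 0.2301, 0.0752]
eef_rot: [2.617, -0.004, 1.706]
wrist_force: [-1.1, 5.2, 3.0]
gripper_width: 0.0294
```

Gripped on the 30 mm post. Lift.

arm_command(
  targets=[
    [0,0,0.05,0,0,0],
    [0,0,0.12,0,0,0],
    [0,0,0.22,0,0,0],
    [-0.1,0,0.35,0,0,0],
    [-0.2,0,0.45,0,0,0],
    [-0.3,0,0.55,0,0,0],
    [-0.3,0,0.55,0,0,0],
    [-0.3,0,0.55,0,0,0],
  ],
)

```text
clock: 12.05
ee_pos: [0.5363, 0.2268, 0.1565]
eef_rot: [2.619, -0.0, 1.702]
wrist_force: [-0.5, 0.2, -6.5]
gripper_width: 0.0293
```

Run:
```python
from h import *
o=ctrl.get_obs(); print(o['ee_pos'],o['gripper_width'],o['wrist_force'])
a=grab('side');b=grab('top')
im=np.hstack([cv2.resize(a['pixels'][60:260,200:400],(400,400)),cv2.resize(b['pixels'][60:200,100:240],(400,400))])
cv2.imwrite('pics/p3.png',im[:,:,::-1])
```

```text
[0.53631402 0.2267846  0.15650551] 0.029307988250262984 [-0.50334961  0.24094515 -6.47976935]
```

View pics/p3.png

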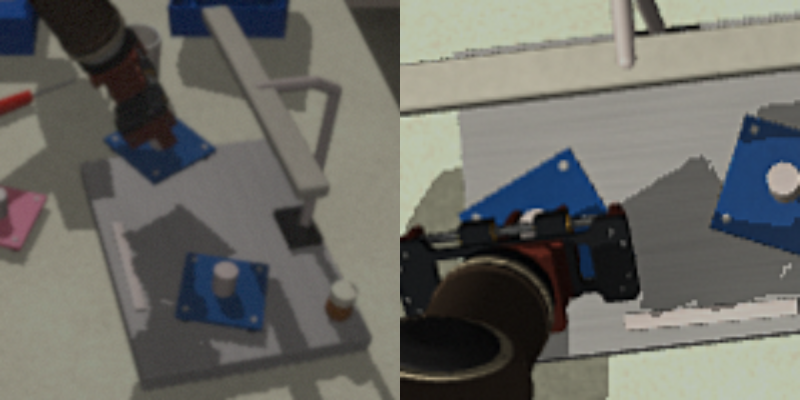

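The base hangs level in the jaws (about 0.65 kg by wrist force) and clears the other base. Carrying it to the tray.

arm_command(
  targets=[
    [-0.05,-0.2,0.1,0,0,-0.05],
    [-0.1,-0.4,0.2,0,0,-0.1],
    [-0.15,-0.6,0.2,0,0,-0.15],
    [-0.2,-0.8,0.2,0,0,-0.2],
    [-0.2,-1,0.2,0,0,-0.23],
  ],
)

```text
clock: 12.65
ee_pos: [0.5055, 0.0766, 0.1863]
eef_rot: [2.62, -0.0, 1.522]
wrist_force: [0.4, 0.1, -6.2]
gripper_width: 0.0296
```

arm_command(
  targets=[
    [0,-0.2,0,0,0,-0.05],
    [0,-0.4,0,0,0,-0.1],
    [0,-0.6,0,0,0,-0.15],
    [0,-0.8,0,0,0,-0.2],
    [0,-1,0,0,0,-0.23],
  ],
)

```text
clock: 13.15
ee_pos: [0.5061, -0.0733, 0.1864]
eef_rot: [2.62, -0.0, 1.341]
wrist_force: [0.4, 0.2, -6.7]
gripper_width: 0.0293
```

arm_command(
  targets=[
    [0,-0.2,0,0,0,-0.05],
    [0,-0.4,0,0,0,-0.1],
    [0,-0.6,0,0,0,-0.15],
    [0,-0.8,0,0,0,-0.2],
    [0,-1,0,0,0,-0.23],
  ],
)

```text
clock: 13.65
ee_pos: [0.5058, -0.223, 0.186]
eef_rot: [2.621, -0.0, 1.161]
wrist_force: [0.7, 0.6, -6.6]
gripper_width: 0.0291
```

arm_command(
  targets=[
    [0,-0.2,0,0,0,-0.03],
    [0,-0.4,0,0,0,-0.06],
    [0,-0.6,0,0,0,-0.1],
    [0,-0.76,0,0,0,-0.12],
    [0,-0.76,0,0,0,-0.14],
    [0,-0.76,0,0,0,-0.14],
    [0,-0.76,0,0,0,-0.14],
    [0,-0.76,0,0,0,-0.14],
  ],
)

```text
clock: 14.45
ee_pos: [0.5067, -0.3347, 0.1868]
eef_rot: [2.619, -0.002, 1.054]
wrist_force: [-0.1, 0.9, -6.7]
gripper_width: 0.0293
```

arm_command(
  targets=[
    [0,0,-0.12,0,0,0],
    [0,0,-0.25,0,0,0],
    [0,0,-0.38,0,0,0],
    [0,0,-0.5,0,0,0],
    [0,0,-0.6,0,0,0],
    [0,0,-0.7,0,0,0],
    [0,0,-0.76,0,0,0],
    [0,0,-0.8,0,0,0],
    [0,0,-0.84,0,0,0],
    [0,0,-0.87,0,0,0],
    [0,0,-0.87,0,0,0],
    [0,0,-0.87,0,0,0],
  ],
)

```text
clock: 15.65
ee_pos: [0.5067, -0.3345, 0.056]
eef_rot: [2.619, -0.004, 1.054]
wrist_force: [-0.4, 0.4, -8.2]
gripper_width: 0.0296
```

arm_command(
  targets=[
    [0,0,-0.01,0,0,0],
    [0,0,-0.02,0,0,0],
    [0,0,-0.02,0,0,0],
    [0,0,-0.02,0,0,0],
  ],
)

```text
clock: 16.05
ee_pos: [0.5069, -0.3355, 0.0544]
eef_rot: [2.617, -0.002, 1.053]
wrist_force: [0.8, 0.0, -7.2]
gripper_width: 0.0293
```

arm_command(
  targets=[
    [0,0,-0.007,0,0,0],
    [0,0,-0.013,0,0,0],
    [0,0,-0.013,0,0,0],
    [0,0,-0.013,0,0,0],
  ],
)

```text
clock: 16.45
ee_pos: [0.5067, -0.3356, 0.052]
eef_rot: [2.617, -0.002, 1.052]
wrist_force: [0.3, 0.5, -7.0]
gripper_width: 0.0295
```

arm_command(
  targets=[
    [0,0,-0.007,0,0,0],
    [0,0,-0.007,0,0,0],
    [0,0,-0.007,0,0,0],
  ],
)

```text
clock: 16.75
ee_pos: [0.5067, -0.3356, 0.0509]
eef_rot: [2.617, -0.002, 1.052]
wrist_force: [0.7, 0.1, -7.6]
gripper_width: 0.0296
```

arm_command(
  targets=[
    [0,0,-0.007,0,0,0],
    [0,0,-0.007,0,0,0],
    [0,0,-0.007,0,0,0],
  ],
)

```text
clock: 17.05
ee_pos: [0.5069, -0.3357, 0.0503]
eef_rot: [2.617, -0.002, 1.052]
wrist_force: [-1.7, 2.2, -1.1]
gripper_width: 0.0294
```

The feet touch: the load has dropped off the wrist. Release and retreat straight up.

arm_command(
  targets=[
    [0,0,-0.003,0,0,0],
    [0,0,-0.003,0,0,0],
    [0,0,-0.003,0,0,0],
    [0,0,-0.003,0,0,0],
    [0,0,-0.003,0,0,0],
    [0,0,-0.003,0,0,0],
    [0,0,-0.003,0,0,0],
    [0,0,-0.003,0,0,0],
    [0,0,-0.003,0,0,0],
    [0,0,-0.003,0,0,0],
    [0,0,-0.003,0,0,0],
    [0,0,-0.003,0,0,0],
  ],
  jaw=-1,
)

```text
clock: 18.25
ee_pos: [0.5067, -0.3356, 0.0495]
eef_rot: [2.617, -0.002, 1.052]
wrist_force: [0.2, 0.6, -0.1]
gripper_width: 0.088
```

arm_command(
  targets=[
    [0,0,0.1,0,0,0],
    [0,0,0.3,0,0,0],
    [0,0,0.5,0,0,0],
    [0,0,0.7,0,0,0],
    [-0.3,0,0.9,0,0,0],
    [-0.6,0,1,0,0,0],
    [-0.9,0,1,0,0,0],
    [-0.9,0,1,0,0,0],
    [-0.9,0,1,0,0,0],
  ],
)

```text
clock: 19.15
ee_pos: [0.3934, -0.3387, 0.1911]
eef_rot: [2.617, -0.005, 1.049]
wrist_force: [-1.4, 0.0, -0.5]
gripper_width: 0.0878
```

Run:
```python
from meas import *
o=ctrl.get_obs(); print(o['ee_pos'],o['gripper_width'],o['wrist_force'])
c=grab('top','p4')
W=world(c); hsv=cv2.cvtColor(c['pixels'],cv2.COLOR_RGB2HSV)
m=((hsv[...,0]>100)&(hsv[...,0]<125)&(hsv[...,1]>110))
for nm,(x0,y0,x1,y1) in dict(tray=(320,110,430,215),plate=(120,85,285,190)).items():
    P=W[y0:y1,x0:x1][m[y0:y1,x0:x1]]; P=P[P[:,2]<.06]; med=np.median(P[:,2]); P=P[abs(P[:,2]-med)<.008]
    r=cv2.minAreaRect((P[:,:2]*1000).astype(np.float32)); A=np.c_[P[:,:2],np.ones(len(P))]; k=np.linalg.lstsq(A,P[:,2],rcond=None)[0]
    print(nm,len(P),med,r,'tilt',k[:2])
```

```text
[ 0.39335173 -0.33873933  0.19106887] 0.0877801434947918 [-1.36631684  0.03661308 -0.52530906]
tray 1499 0.02395703260854792 ((507.56109619140625, -336.0245361328125), (109.87869262695312, 109.82510375976562), 85.98114776611328) tilt [ 0.00233945 -0.00483175]
plate 1551 0.049019965279032275 ((598.6715087890625, 29.331554412841797), (109.67388153076172, 109.43093872070312), 74.43324279785156) tilt [ 0.00476821 -0.00047906]
```

View pics/p4.png

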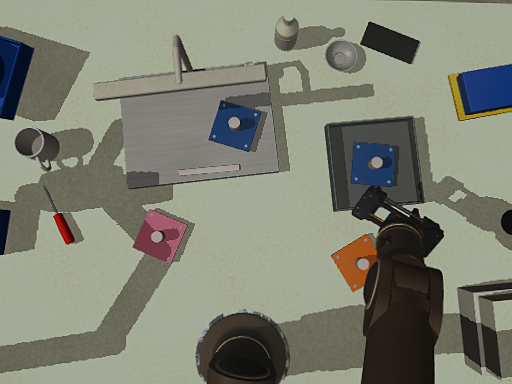

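The base stands level at the tray's middle (376,163), with the sound base unmoved at (235,125) and the arm clear. Handing in.

```bash
python3 -c "
from bench import ctrl
print(ctrl.hand_in())"
```

```text
the job is handed in; nothing more can be done
None
```

The rocking base now stands on its feet in the grey tray, and I handed the job in at about 19 s of the 72 s allowed. No verdict was reported.

- **Finding the bad base:** I pressed all four corners of the left blue base, the one near (0.58, 0.23). Three were stiff from about z = 0.070 and took 10–13 N. The fourth, near (0.569, 0.168), gave 4 mm at about 0.5 N and then bottomed out at 13 N. I did not press the right base, since the task says only one is bad.
- **Moving it:** I gripped the post with the tool tilted 30° under the lamp. I then lowered it in 1 mm steps until the load came off the wrist, opened the jaws and backed away.
- **Last checks (top camera):**
  - **Moved base:** its centre is at (0.508, -0.336), about 2 mm from the tray's middle. Its plate top is at z = 0.024, as expected on the tray floor, and it is tilted less than 0.01 rad.
  - **Sound base:** it is still at (0.599, 0.029), within 1 mm of its starting place, and level.
  - **Arm:** it is clear of everything in the picture, with the tool at z = 0.19.

No check failed or disagreed. The fingers pressed at up to about 13 N on the corners, above the 5 N named for a sound base, but nothing shifted.

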